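# Sweep the stray nuts into the catch trough

## Robot

A 6-joint arm with a two-finger parallel gripper is mounted at the origin on a cart in front of the work surface, level with it; the furniture and walls round the work are solid. World frame = base frame: x ahead of the robot, y to its left, z up, the work surface at z = 0. Lengths are in m, angles in rad, forces in N, time in s.
With the tool pointing down it reaches from about 0.425 to 0.95 m from the base axis. Payload 3.5 kg.
Tool frame: the origin (TCP) lies at the very end of the fingers, on their centre line; the grasp point (between the pads) lies 19 mm behind it; z points along the fingers, y is the line along which they close (so a half turn about z gives the same grasp; the last joint's range is limited). The gripper opens to 85 mm and grips with 20 to 120 N. Pads are 22 mm wide; open, the fingers measure 114 mm over their backs; the gripper's body (76 mm by 85 mm) begins 54 mm behind the grasp point. The pads swing forward as they close: fully open they stand 13 mm farther back than shut.
Start: joints at [-1.456, 0.286, 1.577, -0, 1.279, -0.15], TCP at [0.177, -0.651, 0.231] pointing down, gripper open.
Joint ranges: [-2.77, 2.77], [-0.9, 2.22], [0.21, 2.48], [-1.53, 4.67], [0.24, 2.81], [-2.84, 2.84]. Speed limits (rad/s): [2.79, 2.79, 3.14, 3.14, 3.14, 3.14].

## Interface

Orientations are given as a unit quaternion [x, y, z, w].
In Python, from plant import ctrl gives the robot as it stands.
- The arm moves only by the tool carry_out, never from a script. Its argument "deltas" is one flat list of numbers, 6 for each row, row after row: the shift along the tool's x, y, z in m, then the turn, a rotation vector about the tool's x, y, z in rad. A call has 1 to 5 rows; each row is the pose to reach, as a shift and turn from the pose commanded when the call began, along the tool's axes at that moment; what a row does not reach only later rows make up. A row lasts 1/8 s, in which the tool goes at most 62.5 mm and 10.7 degrees, less where a joint would pass 70% of its speed; a pose out of reach is approached as far as the arm can. A call with a gripper value outside its range is refused whole. "grip" is the opening in per cent of the stroke, from 0 (shut) to 100 (fully open), set as the call begins (left out, the last holds). The fingers move at their own pace and stop on an object; "grip_force" is the grip in N (left out, the last holds). Time passes only in rows, so rows that repeat a pose let the fingers close. It gives the time, the measured TCP pose, the force, the opening and the grip force at its end, in the units of the state.
- ctrl.get_state(): the state, without advancing time (a new reading comes with each control period).
- ctrl.read_camera(name): name is "side" or "top" or "wrist"; returns (picture, depth): 400x640x3 uint8, red, green, blue; 400x640 float32, m along the optical axis (not along the pixel's ray), 0 where there is no reading.
- ctrl.camera_model(name): a dict with "intrinsics" (3x3 intrinsics, pixels), "k1" (the pictures are not rectified: a ray, as slopes to the right and down, at radius r is drawn at 1 + k1 r^2 times it, then the intrinsics apply), "extrinsics" (4x4, takes a point from world to camera coordinates); the wrist camera has in their place "hand_eye" (4x4, takes a point from camera to tool coordinates, whose origin is the TCP and whose axes are the flange's). Camera axes: x right, y down, z forward; pixel columns grow to the right and rows downward; lengths in m; the calibration is good to about 2 mm. A picture is of the moment at which its call begins: read the wrist's pose just before it. camera_model takes no time and is no camera call.
- ctrl.sign_off(): hands the job in; it is judged then, once.
Trained networks look in the newest picture that a camera, given by its name, has taken for a name from the list of things; names that differ only in an ending like _2 or _b are one class to them, and where a whole thing is asked for, a point or a joint stands for the part that bears it (a point fixed in the world has none). Each returns a list of dicts, best first, with "score" (0 to 1); they miss things now and then, are a little off and sometimes report something else, mostly with a low value. They report only what shows in the picture. A call takes as long as a camera call.
- ctrl.find_in(camera, query): "uv" ([column, row] in pixels, amid what is visible of it).
The state is a dict: "time": time; "qpos": joint angles; "dq": joint speeds; "joint_efforts": joint torques, N m; "eef_pos": TCP position; "tcp_rot": TCP orientation; "contact_force": force on the tool from outside, world axes, zero at the start; "wrist_torque": the same for the moment, N m; "opening": opening from 0.0 (shut) to 1.0 (fully open); "finger_force": force on a finger pad.
Only numpy, scipy, OpenCV 4.12 (cv2) and the standard library are available. Lean on these libraries where they do the work, as an engineer would, in place of code of your own. Each camera call takes 0.05 s, during which the arm holds its last target. There are 200 camera calls.

## Task

Two loose brass nuts lie on the white deck of the sorting board. With closed fingers, sweep both along the deck and over its open edge into the dark catch trough, without picking them up, and leave the black loupe on the deck, and the red screwdriver and the blue pry tool beside the board, where they are.

Things in the scene. Friction and masses are not known exactly. Their poses are not given: they have to be found in the camera images.
- sorting_board: Raised sorting board, fixed. Origin: on the bench (z = 0) under the centre of its white deck. Deck: level, 220 mm (x) by 180 mm (y), top 36 mm above the bench; lips 5 mm thick, standing 5 mm above the deck, on its -x, +x and +y sides. The -y edge (y = -90 mm) has no lip and drops straight into the trough. It starts turned clockwise, yaw -1.13 to -0.44 rad.
- deck_edge (a point): Middle of the deck's open edge, at deck height (36 mm); the deck lies to its +y, the trough to its -y.
- trough_in (a point): Centre of the catch trough's floor, 5 mm above the bench (31 mm below the deck). Dark steel trough, 210 mm (x) by 85 mm (y) inside; its outer wall (-y side) is 45 mm high, its end walls 36 mm, measured from the bench; same axes as the board.
- nut_a: Brass hexagon nut, 24 mm across flats (28 mm across corners), 13 mm high, about 40 g, lying flat on the deck with any yaw. Origin: centre of its underside. It slides when pushed.
- nut_b: A second brass nut, the same as nut_a. The two nuts and the loupe stand in three lanes about 64 mm apart in the board's x, at least 50 mm between centres in x, in any order, their centres 33 mm or more from the side lips and 70 mm or more from the +y lip.
- loupe: Black eye loupe, 39 mm across at its foot, 38 mm high, 50 g, loose, standing on the deck between or beside the nuts. Origin: centre of its underside. To be left alone.
- driver_red: Red precision screwdriver, 150 x 13 x 13 mm, loose, lying on the bench to the left of the board, near the bench's front edge. Origin: middle of its length, underside; long axis y. To be left alone.
- spudger_blue: Blue plastic pry tool (spudger), 118 x 10 x 8 mm, loose, lying on the bench beyond the screwdriver. Origin: middle of its length, underside; long axis y. To be left alone.

How it is judged:
At the end, for the whole second after the job is handed in: Both nuts lie at rest (slower than 20 mm/s) within the walls of the trough, their origins less than 28 mm above its floor; the loupe stands upright (within 0.2 rad) within 15 mm of where it stood (x of nut_a in the frame of trough_in between -0.105 and 0.105 m and y of nut_a in the frame of trough_in between -0.0425 and 0.0425 m and z of each of nut_a, nut_b in the frame of trough_in below 0.028 m and linear speed of each of nut_a, nut_b below 0.02 m/s and x of nut_b in the frame of trough_in between -0.105 and 0.105 m and y of nut_b in the frame of trough_in between -0.0425 and 0.0425 m and distance of loupe from where it was at the start of the episode below 0.015 m and angle between loupe's own z axis and vertical below 0.2 rad); the robot touches nothing.
It fails at once if a nut is lifted: its underside centre rises more than 16 mm above the deck (height (world z) of any of nut_a, nut_b above 0.052 m).
It fails at once if the loupe is shifted more than 15 mm or tipped (distance of loupe from where it was at the start of the episode above 0.015 m or angle between loupe's own z axis and vertical above 0.3 rad).
It fails at once if the screwdriver or the blue pry tool beside the board is shifted more than 15 mm (distance of any of driver_red, spudger_blue from where it was at the start of the episode above 0.015 m).
It also fails if it takes over 40 s, if anything falls off the work surface, if the arm or the gripper's body presses on something with over 40 N, if the wrist force passes 120 N, or if a joint passes its speed limit or range.

## Working session

There is one attempt and no reset: what is moved stays moved. The work goes in short steps, Python scripts to look and compute and a tool call to move; the robot and the scene stay as the last step left them, time stands still between calls to the robot, and variables do not carry over. Pictures are saved under pics/ and viewed, at most 10 in all, crops included, and the job is handed in when it is done.

Besides the shell and the picture viewer there is one more tool, called after "Call:" in YAML: its name, and indented under it one key for each argument. carry_out: Moves the arm, as the interface text tells. Its arguments: {"type":"object","properties":{"deltas":{"type":"array"},"grip":{"type":"number"},"grip_force":{"type":"number"}},"required":["deltas"]}

```bash
ls; mkdir -p pics
cat > h.py <<'E'
import numpy as np,cv2
from plant import ctrl
from scipy.spatial.transform import Rotation as R
def world(name,uv,depth,st=None):
    m=ctrl.camera_model(name);K=np.array(m["intrinsics"]);k1=m["k1"]
    uv=np.atleast_2d(np.array(uv,float))
    n=cv2.undistortPoints(uv.reshape(-1,1,2),K,np.array([k1,0,0,0.])).reshape(-1,2)
    return np.c_[n,np.ones(len(n))]*np.asarray(depth).reshape(-1,1),m
def toworld(name,uv,depth):
    p,m=world(name,uv,depth);E=np.array(m["extrinsics"])
    return (p-E[:3,3])@E[:3,:3]
def onplane(name,uv,z):
    a=toworld(name,uv,np.ones(len(np.atleast_2d(uv))));E=np.array(ctrl.camera_model(name)["extrinsics"])
    c=-E[:3,:3].T@E[:3,3];d=a-c
    return c+d*((z-c[2])/d[:,2])[:,None]
E
python3 - <<'E'
from h import *
s=ctrl.get_state();print(s)
for n in("top","side"):
    im,d=ctrl.read_camera(n);cv2.imwrite(f"pics/{n}0.png",im[:,:,::-1]);np.save(f"{n}0.npy",d)
    for q in("nut_a","loupe","sorting_board","driver_red","spudger_blue"):
        for r in ctrl.find_in(n,q)[:4]:
            u,v=map(int,r["uv"]);z=d[v,u]
            print(n,q,r["uv"],round(r["score"],2),toworld(n,[r["uv"]],[z])[0].round(4) if z else None)
E
```

```text
pics
{'time': 0.0, 'qpos': array([-1.45598105e+00,  2.87175454e-01,  1.57820005e+00, -1.39333652e-05,
        1.27862029e+00, -1.49998123e-01]), 'dq': array([-3.61450286e-04,  1.37057504e-03, -8.71694038e-04,  1.49427539e-04,
        4.28049639e-06, -6.22497480e-04]), 'joint_efforts': array([-7.28847244e-04, -4.05982804e+01, -2.92629004e+01, -2.55327095e-04,
        5.81404209e-03,  1.26136106e-05]), 'eef_pos': array([ 0.17661582, -0.65078762,  0.22992819]), 'tcp_rot': array([ 9.91246051e-01,  1.32022057e-01,  1.44682771e-05, -1.20150257e-03]), 'contact_force': array([-0.21429398, -0.42598766, -0.04772304]), 'wrist_torque': array([ 0.05578642, -0.03536349,  0.06127589]), 'finger_force': 0.0, 'opening': 0.9988359149335819}
top nut_a [374.6, 168.1] 0.65 [ 0.5273 -0.1212  0.0501]
top nut_a [416.0, 176.1] 0.53 [ 0.5183 -0.1965  0.0343]
top nut_a [188.9, 169.2] 0.49 [5.320e-01 2.083e-01 1.000e-04]
top loupe [346.1, 163.6] 0.71 [ 0.5289 -0.0699  0.0707]
top sorting_board [378.0, 204.4] 0.66 [ 0.466  -0.1285  0.0367]
top sorting_board [380.0, 168.6] 0.63 [ 0.5299 -0.1326  0.0375]
top driver_red [249.5, 205.4] 0.96 [0.4654 0.0962 0.0103]
top spudger_blue [188.2, 168.6] 0.68 [5.330e-01 2.095e-01 4.000e-04]
side nut_a [308.4, 166.6] 0.58 [ 0.5145 -0.1885  0.046 ]
side nut_a [322.9, 249.5] 0.16 [0.4703 0.105  0.0099]
side loupe [329.3, 194.4] 0.71 [ 0.4617 -0.0621  0.0361]
side loupe [296.8, 185.7] 0.68 [ 0.5298 -0.0555  0.0607]
side sorting_board [327.6, 192.2] 0.78 [ 0.4655 -0.0706  0.0371]
side driver_red [322.5, 249.9] 0.79 [0.4711 0.1054 0.0093]
side spudger_blue [282.8, 287.0] 0.9 [0.5315 0.2079 0.0091]
```

View pics/top0.png

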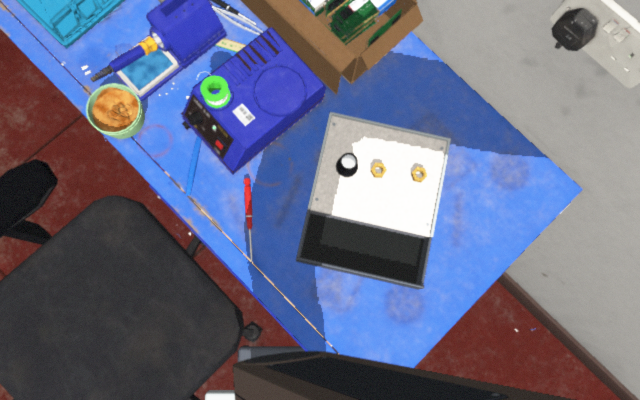

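View pics/side0.png

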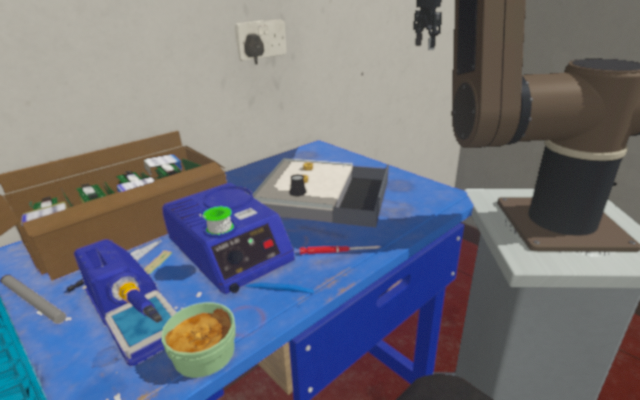

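The top view shows the loupe at (346,163), the nuts at about (378,169) and (419,173), and the open edge running from (311,212) to (432,236), with the trough below it. The side view agrees. The network's third nut_a hit, at (189,169), is actually the spudger.

Run:
```python
from h import *
im,d=ctrl.read_camera("top")
v,u=np.mgrid[90:300,280:470];uv=np.c_[u.ravel(),v.ravel()].astype(float)
P=toworld("top",uv,d[90:300,280:470].ravel())
px=im[90:300,280:470].reshape(-1,3).astype(int)
inb=(P[:,2]>.03)&(P[:,2]<.055)&(px.max(1)-px.min(1)<40)&(P[:,0]>.38)
rect=cv2.minAreaRect(P[inb][:,:2].astype(np.float32)*1000);print(rect)
print("all36-45 corners",cv2.boxPoints(rect).round(0).tolist())
c=np.array([[332,115],[450,135],[311,212],[432,236]])
print("pic corners",onplane("top",c,.038)[:,:2].round(3).tolist())
hsv=cv2.cvtColor(im,cv2.COLOR_RGB2HSV)
m=((hsv[...,0]>10)&(hsv[...,0]<32)&(hsv[...,1]>90)).astype(np.uint8);m[:140]=0;m[205:]=0;m[:,:335]=0;m[:,440:]=0
n,l,st,ce=cv2.connectedComponentsWithStats(m)
for i in range(1,n):
    if st[i,4]>15: print("nut",st[i],ce[i],onplane("top",[ce[i]],.049)[0].round(4))
b=(P[:,2]>.05)&(P[:,2]<.09)&(px.sum(1)<300);print("loupe blk",b.sum(),P[b].mean(0),P[b].min(0),P[b].max(0))
q=np.abs(P[:,2]-.036)<.003;
w=q&(px.min(1)>200);r=cv2.minAreaRect(P[w][:,:2].astype(np.float32)*1000);print("white",r)
t=R.from_quat(ctrl.get_state()["tcp_rot"]).as_matrix();print(t.round(3))
crop=cv2.resize(im[100:300,280:480],None,fx=3,fy=3,interpolation=cv2.INTER_CUBIC);cv2.imwrite("pics/crop.png",crop[:,:,::-1])
```

```text
((484.7760925292969, -124.4287109375), (221.74081420898438, 256.89947509765625), 78.31983184814453)
all36-45 corners [[337.0, -207.0], [588.0, -259.0], [633.0, -42.0], [381.0, 10.0]]
pic corners [[0.627, -0.048], [0.594, -0.258], [0.45, -0.012], [0.412, -0.22]]
nut [371 163  15  14 127] [377.88188976 169.54330709] [ 0.5251 -0.1271  0.049 ]
nut [412 167  15  15 133] [418.60150376 174.03007519] [ 0.5184 -0.1977  0.049 ]
loupe blk 447 [ 0.59188402 -0.01698358  0.06678654] [ 0.32993646 -0.18596696  0.05002118] [0.66758014 0.04389701 0.08991706]
white ((505.78460693359375, -148.67453002929688), (179.1876220703125, 157.3756561279297), 78.03795623779297)
[[ 0.965  0.262  0.   ]
 [ 0.262 -0.965 -0.   ]
 [-0.     0.    -1.   ]]
```

View pics/crop.png

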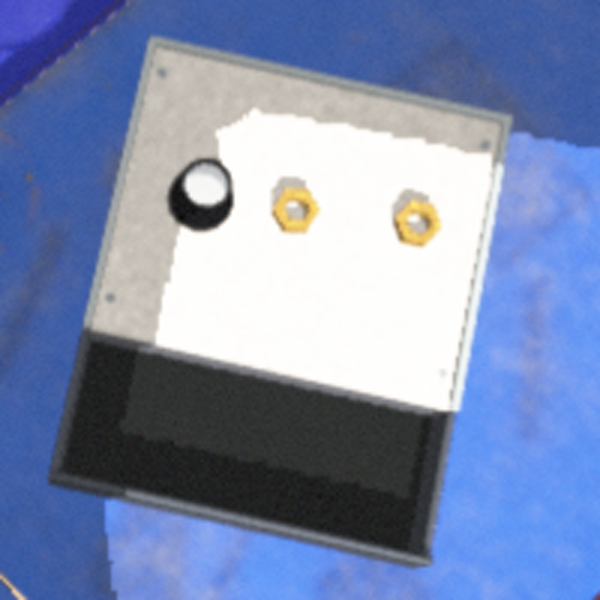

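Call:
carry_out:
  deltas: [0.048,-0.033,0.01,0,0,0.09,0.096,-0.066,0.02,0,0,0.18,0.144,-0.099,0.03,0,0,0.27,0.192,-0.132,0.04,0,0,0.36,0.24,-0.165,0.05,0,0,0.471]
  grip: 0

```text
time: 1.27
eef_pos: [0.3662, -0.428, 0.1814]
tcp_rot: [0.994, -0.105, 0.0, 0.0]
contact_force: [1.3, -0.3, -0.2]
opening: -0.0
finger_force: 0.0
```

Call:
carry_out:
  deltas: [0.028,-0.051,0.006,0,0,0,0.056,-0.102,0.012,0,0,0,0.084,-0.153,0.018,0,0,0,0.112,-0.205,0.024,0,0,0,0.139,-0.257,0.03,0,0,0]

```text
time: 1.9
eef_pos: [0.5551, -0.2048, 0.1516]
tcp_rot: [0.995, -0.103, 0.0, 0.0]
contact_force: [-0.2, 0.3, 0.7]
opening: -0.001
finger_force: 0.0
```

Run:
```python
from h import *
s=ctrl.get_state();print(s["time"],s["eef_pos"],s["tcp_rot"])
im,d=ctrl.read_camera("wrist");cv2.imwrite("pics/w1.png",im[:,:,::-1])
m=ctrl.camera_model("wrist");H=np.array(m["hand_eye"]);T=R.from_quat(s["tcp_rot"]).as_matrix()
for q in("nut_a","loupe"):
    for r in ctrl.find_in("wrist",q)[:3]:
        u,v=map(int,r["uv"]);p,_=world("wrist",[r["uv"]],[d[v,u]])
        print(q,r["uv"],r["score"],(T@(H[:3,:3]@p[0]+H[:3,3])+s["eef_pos"]).round(4))
```

```text
1.9 [ 0.55507151 -0.20480532  0.15157515] [ 9.94692639e-01 -1.02889593e-01  4.66376714e-04  2.60932914e-04]
nut_a [323.6, 227.4] 0.56 [ 0.5269 -0.2035  0.0484]
loupe [191.2, 251.9] 0.66 [ 0.5372 -0.0873  0.073 ]
```

View pics/w1.png

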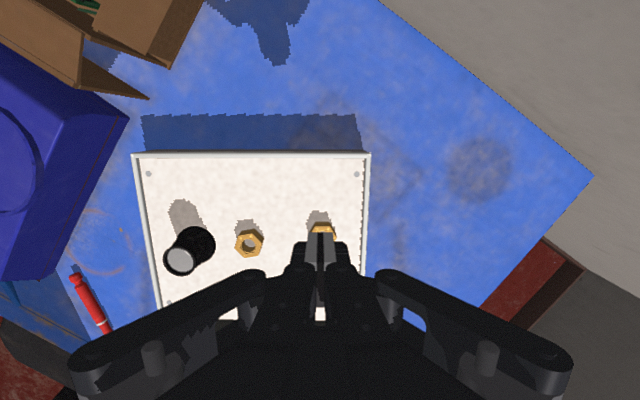

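The wrist view shows the loupe at (190,252) and nut A at (249,244). Nut B, at (322,230), is partly hidden by the closed fingers, which point just behind it. I'll check the lateral agreement before going down.

Run:
```python
from h import *
s=ctrl.get_state();im,d=ctrl.read_camera("wrist")
m=ctrl.camera_model("wrist");H=np.array(m["hand_eye"]);T=R.from_quat(s["tcp_rot"]).as_matrix()
hsv=cv2.cvtColor(im,cv2.COLOR_RGB2HSV)
k=((hsv[...,0]>10)&(hsv[...,0]<32)&(hsv[...,1]>90)).astype(np.uint8);k[:200]=0;k[280:]=0;k[:,:225]=0;k[:,360:]=0
n,l,st,ce=cv2.connectedComponentsWithStats(k)
y=np.array([-.205,-.979])
for i in range(1,n):
    if st[i,4]<25: continue
    v,u=np.where(l==i);z=d[v,u];p,_=world("wrist",np.c_[u,v],z);W=(p@H[:3,:3].T+H[:3,3])@T.T+s["eef_pos"]
    W=W[(W[:,2]>.045)&(W[:,2]<.055)];L=W[:,:2]@y;print(st[i],np.median(W,0).round(4),"lane",L.min(),L.max(),"x",(W[:,:2]@[.979,-.205]).min(),(W[:,:2]@[.979,-.205]).max())
for a in ([.5251,-.1271],[.5184,-.1977]): print(np.dot(a,y),np.dot(a,[.979,-.205]))
```

```text
[311 222  27  20 235] [ 0.5266 -0.2035  0.0499] lane 0.07851362607885164 0.10214940021480867 x 0.5448896417990634 0.5606001477712627
[235 229  29  28 539] [ 0.5256 -0.1299  0.05  ] lane 0.006119334245852586 0.032650528408986905 x 0.5277536486341259 0.5532127105909609
0.016785399999999992 0.5401284000000001
0.08727629999999999 0.5480421
```

Call:
carry_out:
  deltas: [0,0.0025,0.04,0,0,0,0,0.0025,0.08,0,0,0,0,0.0025,0.105,0,0,0,0,0.0025,0.11,0,0,0,0,0.0025,0.11,0,0,0]

```text
time: 2.72
eef_pos: [0.5534, -0.2099, 0.0421]
tcp_rot: [0.995, -0.104, 0.0, 0.0]
contact_force: [-0.1, 0.4, -0.4]
opening: 0.003
finger_force: 0.0
```

Call:
carry_out:
  deltas: [-0.01,-0.002,0,0,0,0,-0.02,-0.002,0,0,0,0,-0.032,-0.002,0,0,0,0,-0.044,-0.002,0,0,0,0,-0.056,-0.002,0,0,0,0]

```text
time: 3.35
eef_pos: [0.498, -0.1951, 0.0414]
tcp_rot: [0.995, -0.103, 0.0, 0.0]
contact_force: [0.0, 0.1, -0.1]
opening: -0.003
finger_force: 0.3
```

```bash
cat > nuts.py <<'E'
from h import *
import sys
def go(tag=None):
    s=ctrl.get_state();print(s["time"],s["eef_pos"].round(4),s["contact_force"].round(1))
    e=s["eef_pos"][:2];print("tool lane",e@[-.205,-.979],"x",e@[.979,-.205])
    im,d=ctrl.read_camera("top")
    hsv=cv2.cvtColor(im,cv2.COLOR_RGB2HSV)
    m=((hsv[...,0]>10)&(hsv[...,0]<32)&(hsv[...,1]>90)).astype(np.uint8);m[:140]=0;m[290:]=0;m[:,:295]=0;m[:,440:]=0
    n,l,st,ce=cv2.connectedComponentsWithStats(m)
    for i in range(1,n):
        if st[i,4]>12: w=onplane("top",[ce[i]],.049)[0];print("nut",st[i],w.round(4),"lane",w[:2]@[-.205,-.979],"x",w[:2]@[.979,-.205],"z",np.median(toworld("top",np.c_[np.where(l==i)][::-1].T,d[l==i])[:,2]))
    if tag: cv2.imwrite(f"pics/{tag}.png",cv2.resize(im[100:300,280:480],None,fx=3,fy=3)[:,:,::-1])
go(*sys.argv[1:])
E
python3 nuts.py t1
```

```text
3.35 [ 0.498  -0.1951  0.0414] [ 0.   0.1 -0.1]
tool lane 0.08890994095119412 x 0.5275440344775125
nut [371 163  15  14 122] [ 0.5252 -0.127   0.049 ] lane 0.016666206049648455 x 0.5401828114266682 z 0.03249347386619311
```

View pics/t1.png

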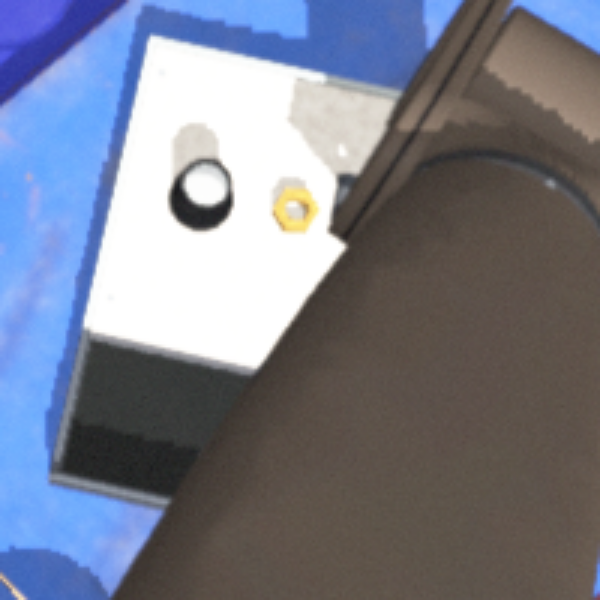

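The arm hides nut B from the top camera. Nut A (295,208 in the crop) and the loupe haven't moved. I'll keep pushing.

Call:
carry_out:
  deltas: [-0.012,0,0,0,0,0,-0.024,0,0,0,0,0,-0.036,0,0,0,0,0,-0.048,0,0,0,0,0,-0.058,0,0,0,0,0]

```text
time: 4.03
eef_pos: [0.4414, -0.1833, 0.0413]
tcp_rot: [0.995, -0.103, 0.0, 0.0]
contact_force: [1.5, -0.8, 0.6]
opening: -0.001
finger_force: 0.3
```

Run:
```python
from h import *
print(ctrl.get_state()["eef_pos"])
im,d=ctrl.read_camera("side")
for r in ctrl.find_in("side","nut_b")[:3]:
    u,v=map(int,r["uv"]);print(r,toworld("side",[r["uv"]],[d[v,u]]))
cv2.imwrite("pics/s2.png",cv2.resize(im[130:240,230:410],None,fx=4,fy=4,interpolation=cv2.INTER_CUBIC)[:,:,::-1])
```

```text
[ 0.44136403 -0.18327583  0.04133633]
{'uv': [347.5, 169.1], 'score': 0.67} [[ 0.42089319 -0.16057674  0.05116326]]
```

View pics/s2.png

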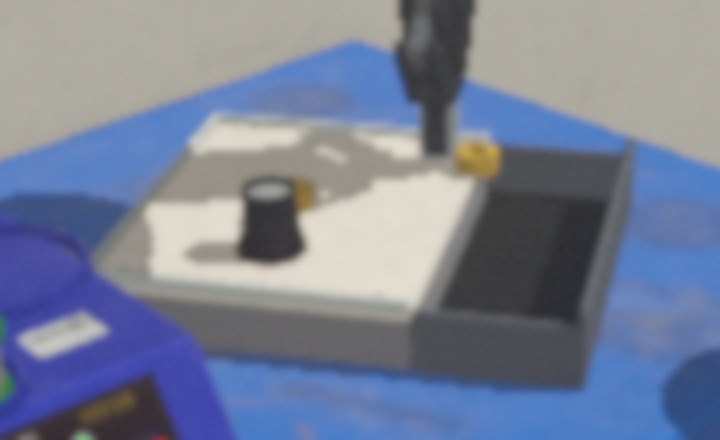

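Side view: nut B is right at the open edge in front of the fingers (475,158 in the crop).

Call:
carry_out:
  deltas: [-0.008,0,0,0,0,0,-0.016,0,0,0,0,0,-0.024,0,0,0,0,0,-0.028,0,0,0,0,0,-0.028,0,0,0,0,0]

```text
time: 4.75
eef_pos: [0.4145, -0.1776, 0.0413]
tcp_rot: [0.995, -0.103, 0.0, -0.0]
contact_force: [-0.7, -0.0, 0.0]
opening: -0.0
finger_force: 0.0
```

Run:
```python
from h import *
print(ctrl.get_state()["eef_pos"])
im,d=ctrl.read_camera("side")
for r in ctrl.find_in("side","nut_b")[:3]:
    u,v=map(int,r["uv"]);print(r,toworld("side",[r["uv"]],[d[v,u]]))
cv2.imwrite("pics/s3.png",cv2.resize(im[130:240,230:410],None,fx=4,fy=4,interpolation=cv2.INTER_CUBIC)[:,:,::-1])
```

```text
[ 0.41446625 -0.17763934  0.04132064]
```

View pics/s3.png

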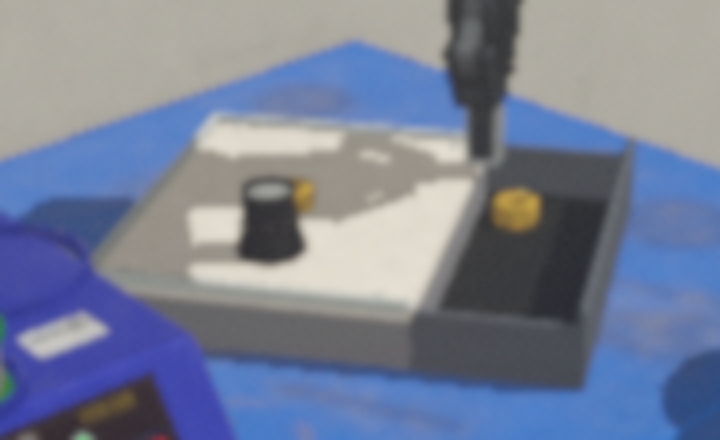

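Nut B is lying in the trough (517,208 in the crop). Next is nut A.

Call:
carry_out:
  deltas: [0,0,-0.06,0,0,0,0.03,-0.016,-0.07,0,0,0,0.07,-0.036,-0.07,0,0,0,0.11,-0.056,-0.07,0,0,0,0.136,-0.0705,-0.07,0,0,0]

```text
time: 5.48
eef_pos: [0.5644, -0.1361, 0.1115]
tcp_rot: [0.995, -0.103, 0.0, 0.0]
contact_force: [-0.1, 0.3, -0.1]
opening: 0.004
finger_force: 0.0
```

Call:
carry_out:
  deltas: [0,0,0,0,0,0,0,0,0.03,0,0,0,0,0,0.06,0,0,0,0,0,0.07,0,0,0,0,0,0.07,0,0,0]

```text
time: 6.1
eef_pos: [0.5614, -0.1366, 0.0409]
tcp_rot: [0.995, -0.103, -0.001, -0.0]
contact_force: [-0.5, -1.1, 1.1]
opening: -0.0
finger_force: 0.0
```

```bash
python3 nuts.py
```

```text
6.1 [ 0.5614 -0.1366  0.0409] [-0.5 -1.1  1.1]
tool lane 0.018691024205945414 x 0.5776110463124359
```

Call:
carry_out:
  deltas: [-0.01,0,0,0,0,0,-0.02,0,0,0,0,0,-0.032,0,0,0,0,0,-0.044,0,0,0,0,0,-0.056,0,0,0,0,0]

```text
time: 6.78
eef_pos: [0.5066, -0.1249, 0.0415]
tcp_rot: [0.995, -0.103, 0.0, 0.0]
contact_force: [0.2, 0.7, -0.7]
opening: 0.002
finger_force: 0.3
```

Call:
carry_out:
  deltas: [-0.011,0,0,0,0,0,-0.022,0,0,0,0,0,-0.033,0,0,0,0,0,-0.044,0,0,0,0,0,-0.052,0,0,0,0,0]

```text
time: 7.4
eef_pos: [0.4558, -0.1143, 0.0413]
tcp_rot: [0.995, -0.103, -0.0, -0.0]
contact_force: [0.4, 0.4, 0.9]
opening: 0.001
finger_force: 0.2
```

Run:
```python
from h import *
print(ctrl.get_state()["eef_pos"])
im,d=ctrl.read_camera("side")
for r in ctrl.find_in("side","nut_b")[:3]:
    u,v=map(int,r["uv"]);print(r,toworld("side",[r["uv"]],[d[v,u]]))
cv2.imwrite("pics/s4.png",cv2.resize(im[130:240,230:410],None,fx=4,fy=4,interpolation=cv2.INTER_CUBIC)[:,:,::-1])
```

```text
[ 0.45583935 -0.11425736  0.04128983]
{'uv': [339.7, 183.6], 'score': 0.59} [[ 0.43922951 -0.09466553  0.04585462]]
```

View pics/s4.png

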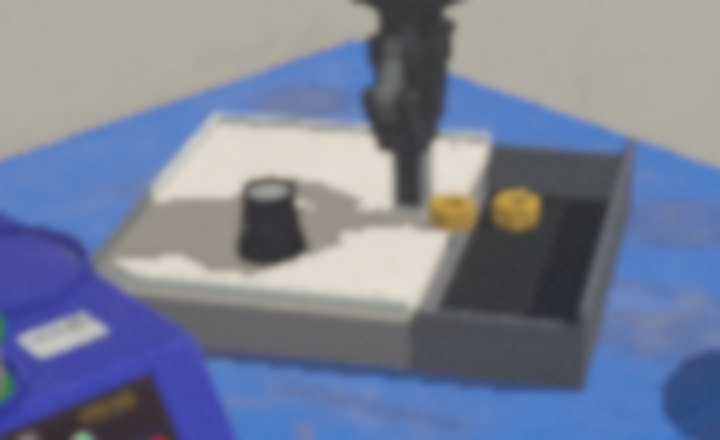

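Nut A is at the edge in front of the fingers (452,211), and the loupe hasn't moved.

Call:
carry_out:
  deltas: [-0.008,0,0,0,0,0,-0.016,0,0,0,0,0,-0.024,0,0,0,0,0,-0.028,0,0,0,0,0,-0.028,0,0,0,0,0]

```text
time: 8.12
eef_pos: [0.4289, -0.1086, 0.0413]
tcp_rot: [0.995, -0.103, -0.0, -0.0]
contact_force: [0.3, 0.6, -0.2]
opening: 0.004
finger_force: 0.0
```

Call:
carry_out:
  deltas: [0,0,-0.04,0,0,0,0,0,-0.09,0,0,0,0,0,-0.14,0,0,0,0,0,-0.15,0,0,0,0,0,-0.15,0,0,0]

```text
time: 8.75
eef_pos: [0.4294, -0.1088, 0.1917]
tcp_rot: [0.995, -0.103, 0.001, 0.0]
contact_force: [0.1, -0.4, 0.1]
opening: 0.003
finger_force: 0.0
```

Run:
```python
from h import *
print(ctrl.get_state()["eef_pos"])
im,d=ctrl.read_camera("side")
for r in ctrl.find_in("side","nut_b")[:3]:
    u,v=map(int,r["uv"]);print(r,toworld("side",[r["uv"]],[d[v,u]]))
cv2.imwrite("pics/s5.png",cv2.resize(im[130:240,230:410],None,fx=4,fy=4,interpolation=cv2.INTER_CUBIC)[:,:,::-1])
```

```text
[ 0.42944362 -0.10883438  0.19169419]
{'uv': [350.2, 194.6], 'score': 0.65} [[ 0.41578767 -0.09812909  0.01652247]]
{'uv': [357.7, 181.2], 'score': 0.58} [[ 0.39640434 -0.16422563  0.01785649]]
```

View pics/s5.png

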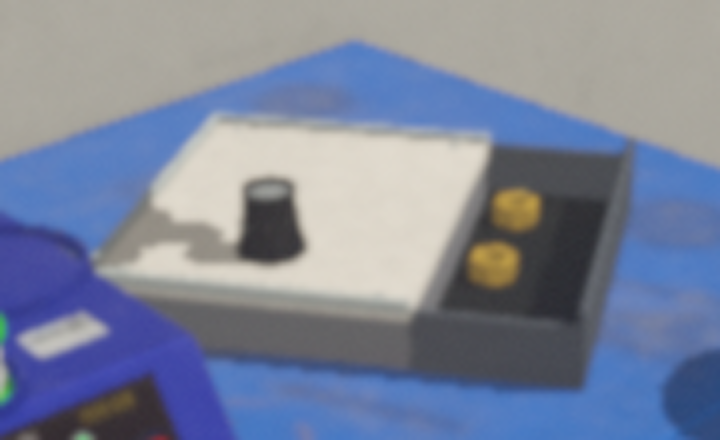

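Both nuts lie in the trough (517,208 and 493,264), the loupe is standing where it was, and the arm is clear.

```bash
python3 -c "
from plant import ctrl
print(ctrl.sign_off())"
```

```text
the job is handed in; nothing more can be done
None
```

Both nuts were swept over the open edge and lie in the catch trough; the loupe hasn't moved and the arm never went near the screwdriver or pry tool; I handed the job in at about 9 s and got no verdict back.

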